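# Stamp the filled carton

### The arm

A 6-joint arm with a two-finger parallel gripper is mounted at the origin on the work surface. World frame = base frame: x ahead of the robot, y to its left, z up, the work surface at z = 0. Lengths are in m, angles in rad, forces in N, time in s.
With the tool pointing down it reaches from about 0.35 to 0.975 m from the base axis. Payload 4.9 kg.
Tool frame: the origin (TCP) lies between the finger pads; the fingertips stand 19 mm ahead of it and the grasp point (between the pads) is the TCP; z points along the fingers, y is the line along which they close (so a half turn about z gives the same grasp; the last joint's range is limited). The gripper opens to 85 mm and grips with 20 to 120 N. Pads are 22 mm wide; open, the fingers measure 114 mm over their backs; the gripper's body (76 mm by 85 mm) begins 54 mm behind the grasp point. The pads swing forward as they close: fully open they stand 13 mm farther back than shut.
Start: joints at [1.031, 0.053, 1.613, -0, 1.476, -0.119], TCP at [0.255, 0.57, 0.25] pointing down, gripper open.
Joint ranges: [-3.01, 3.01], [-1.01, 2.22], [0.06, 2.58], [-1.02, 4.17], [0.09, 2.62], [-3.14, 3.14]. Speed limits (rad/s): [2.57, 2.57, 3.14, 3.14, 3.14, 3.14].

### API

Orientations are given as a rotation vector (axis times angle).
In Python, from station import ctrl gives the robot as it stands. The module is installed in compiled form; this text tells all that it offers.
- The arm moves only by the tool servo_tool, never from a script. Its argument "increments" is a list that holds one entry, the list of rows, each a list of 5 numbers: the finger opening in cm, from 0 to 8.54, then the shift along the tool's x, y, z in cm, then the turn about the tool's z in degrees. A call has 1 to 5 rows; each row is the pose to reach, as a shift and turn from the pose commanded when the call began, along the tool's axes at that moment; what a row does not reach only later rows make up. A row lasts 1/10 s, in which the tool goes at most 50 mm and 8.59 degrees, less where a joint would pass 70% of its speed; a pose out of reach is approached as far as the arm can. A call with a gripper value outside its range is refused whole. The fingers move at their own pace and stop on an object; "newtons" is the grip in N (left out, the last holds). Time passes only in rows, so rows that repeat a pose let the fingers close. It gives the time, the measured TCP pose, the force, the opening and the grip force at its end, in the units of the state.
- ctrl.get_obs(): the state, without advancing time (a new reading comes with each control period).
- ctrl.get_image(name): name is "scene" or "top" or "wrist"; returns a dict with "img" (480x640x3 uint8, red, green, blue), "fx", "fy", "cx", "cy" (pixels), "k1" (the pictures are not rectified: a ray, as slopes to the right and down, at radius r is drawn at 1 + k1 r^2 times it, then the intrinsics apply), "rvec" (rotation vector, rad) and "tvec" (3), from world to camera coordinates, as OpenCV has them; the wrist camera has in their place "mount" (4x4, takes a point from camera to tool coordinates, whose origin is the TCP and whose axes are the flange's). Camera axes: x right, y down, z forward; pixel columns grow to the right and rows downward; lengths in m; the calibration is good to about 2 mm. A picture is of the moment at which its call begins: read the wrist's pose just before it. There is no depth.
- ctrl.finish_job(): hands the job in; it is judged then, once.
The state is a dict: "t": time; "q": joint angles; "dq": joint speeds; "effort": joint torques, N m; "tool_pos": TCP position; "tool_rot": TCP orientation; "contact_force": force on the tool from outside, world axes, zero at the start; "wrist_torque": the same for the moment, N m; "opening": finger opening in m; "grip_force": force on a finger pad.
Only numpy, scipy, OpenCV 4.12 (cv2) and the standard library are available. Lean on these libraries where they do the work, as an engineer would, in place of code of your own. Each camera call takes 0.05 s, during which the arm holds its last target. There are 200 camera calls.

### The job

Move the yellow-capped jar off the carton's white label panel and set it down gently, upright, on the empty cork coaster in the white tray. Then lift the blue-handled stamp up and off its fork, press it straight down onto the middle of the white panel, square with it (either way round), until its spring is fully down, hold it there for half a second, lift it straight off without sliding, and leave it standing upright on the black rubber mat. Press no harder than needed, press it nowhere else, and do not shift the carton, the red stamp, the other two jars or the bottle.

Things in the scene. Friction and masses are not known exactly. Their poses are not given: they have to be found in the camera images.
- carton: Loose brown cardboard carton, filled, 140 x 100 x 55 mm (x, y, z), 0.75 kg, lying flat on the table. Origin at the centre of its underside, z up.
- panel (a point): Centre of the white label panel (74 x 58 mm, long side along the carton's x, thin blue border) on the carton's top face, 25 mm from the carton's middle towards its +x end. Axes as the carton's.
- jar: Clear glass jar with a yellow cap, 52 mm diameter, 64 mm high, about 0.18 kg, standing on the white panel at the start. Origin at the centre of its underside, z up.
- tray: White fixed tray, 255 x 110 x 20 mm, walls and floor 5 mm thick. Three places in a row along its x axis, 80 mm apart: two hold black-capped amber jars, the third has the cork coaster. Origin at the centre of its underside.
- coaster: Fixed cork disc, 68 mm diameter, 3 mm thick, on the tray's floor, in one of the three places. Origin at the centre of its underside.
- coaster_center (a point): Point on the axis of the cork coaster, at half its thickness.
- jar_a: Amber glass jar with a black cap, 52 mm diameter, 64 mm high, standing in the tray: leave alone. Origin at the centre of its underside.
- jar_b: A second, identical amber jar with a black cap in the tray: leave alone. Origin at the centre of its underside.
- rack: Fixed black rack, 200 mm wide (y), with two steel forks 100 mm apart along y, open towards its -x, tops 128 mm above the table. A stamp hangs in each by its collar, neck between two prongs (gap 18 mm). A crossbar on two posts, 130 mm high, stands 40 mm behind the necks (+x). Origin on the table, midway between the two necks; +x points away from the robot, to the crossbar.
- fork_tips (a point): A point midway between the two forks' tips, 22 mm in front of the necks, at the height of the top of the lips (136 mm). Each prong ends in an upturned lip 8 mm high: a stamp must be raised more than 8 mm (at most 25 mm), then drawn out along the rack's -x by 65 mm or more to be free of the fork.
- blue_stamp: Spring stamp, blue handle, 154 mm tall, 0.2 kg, upright. From its origin (centre under the unpressed foot) up: black foot 56 x 40 mm (x, y), to 14 mm; grey body 50 x 34, 26 to 62 mm; steel neck 14 diameter, to 98; collar 32 diameter, to 104; flat-sided blue handle 40 x 24 (x, y), 110 to 154. Hangs in either fork, origin 30 mm above the table, turned up to 0.2 rad from the rack's axes.
- blue_foot: Black foot of the blue stamp (56 x 40 x 14 mm), which slides up towards the stamp's body when pressed. Origin at the centre of its underside.
- blue_print (a point): Centre of the underside of the blue stamp's foot: the printing face.
- blue_press (a joint): How far the blue stamp's spring is pressed: 0 m free, 0.010 m fully down. It starts to give at about 4 N and takes about 10 N fully down; it springs back.
- red_stamp: The same stamp with a red handle, hanging in the other fork: leave alone. Origin at the centre of the underside of its foot.
- mat: Black rubber mat, fixed on the table, 110 x 110 x 5 mm. Origin at the centre of its underside.
- bottle: Amber bottle with a black cap, 50 mm diameter, 150 mm high, standing beyond the carton: leave alone. Origin at the centre of its underside.
Mind the look-alikes: they are no part of the job. What is meant by the jar is not green, purple or turquoise, and is the smaller of those in its own colour.

How it is judged:
On the way, in this order (a step that is already met when the one before it is completed fails the run):
1. the yellow-capped jar stands upright and released on the cork coaster (horizontal distance between jar and coaster_center below 0.014 m and angle between jar's own z axis and vertical below 0.08 rad and z of jar in the frame of coaster below 0.007 m and contact force between the fingers and jar below 0.05 N and linear speed of jar below 0.03 m/s), for 0.2 s.
2. the blue stamp is off its fork and held up (x of blue_print in the frame of rack below -0.05 m and height (world z) of blue_print above 0.03 m and contact force between the fingers and blue_stamp above 0.5 N), for 0.1 s.
3. the held stamp is pressed fully down on the panel, centred within 8 mm, square within 0.12 rad and upright within 0.06 rad, for 0.4 s (horizontal distance between blue_print and panel below 0.008 m and angle between the x axis of blue_stamp and the x axis of carton, either way round below 0.12 rad and value of joint blue_press above 0.008 m and angle between blue_stamp's own z axis and vertical below 0.06 rad and contact force between blue_foot and carton above 4 N and contact force between the fingers and blue_stamp above 0.5 N), for 0.4 s.
4. the stamp is lifted clear of the panel (z of blue_print in the frame of panel above 0.02 m and contact force between blue_stamp and carton below 0.05 N), for 0.05 s.
At the end, for the whole second after the job is handed in: Blue stamp upright (0.06 rad), still and released, its foot centre within 45 mm of the mat's; jar upright, released, axis within 14 mm of the coaster's; carton, red stamp, amber jars and bottle within 15 mm of their starts (horizontal distance between blue_print and mat below 0.045 m and angle between blue_stamp's own z axis and vertical below 0.06 rad and z of blue_print in the frame of mat below 0.008 m and linear speed of each of blue_stamp, jar below 0.02 m/s and value of joint blue_press below 0.003 m and horizontal distance between jar and coaster_center below 0.014 m and angle between jar's own z axis and vertical below 0.08 rad and z of jar in the frame of coaster below 0.007 m and contact force between the fingers and jar below 0.05 N and distance of each of carton, red_stamp, jar_a, jar_b, bottle from where it was at the start of the episode below 0.015 m); the robot touches nothing.
It fails at once if the blue stamp is pressed (over 4 mm) anywhere but on the panel's middle (within 10 mm, 0.16 rad) or while being set on its mat (value of joint blue_press above 0.004 m and horizontal distance between blue_print and mat above 0.06 m and (horizontal distance between blue_print and panel above 0.01 m or angle between the x axis of blue_stamp and the x axis of carton, either way round above 0.16 rad or contact force between jar and blue_foot above 0.1 N)).
It fails at once if the foot slides or rocks on the carton while pressed (moves faster than 20 mm/s or tilts over 0.12 rad with the spring over 3 mm down) (value of joint blue_press above 0.003 m and contact force between blue_foot and carton above 2 N and (linear speed of blue_foot above 0.02 m/s or angle between blue_stamp's own z axis and vertical above 0.12 rad)).
It fails at once if the stamp is pressed on the carton with more than 35 N (contact force between blue_stamp and carton above 35 N).
It fails at once if the yellow-capped jar is set down on the tray or coaster harder than 40 N, or tipped over 0.4 rad (contact force between jar and coaster above 40 N or contact force between jar and tray above 40 N or angle between jar's own z axis and vertical above 0.4 rad).
It fails at once if the carton, the red stamp, an amber jar or the bottle is moved over 20 mm (distance of any of carton, red_stamp, jar_a, jar_b, bottle from where it was at the start of the episode above 0.02 m).
It also fails if it takes over 72 s, if anything falls off the work surface, if the arm or the gripper's body presses on something with over 40 N, if the wrist force passes 120 N, or if a joint passes its speed limit or range.

## Working session

There is one attempt and no reset: what is moved stays moved. The work goes in short steps, Python scripts to look and compute and a tool call to move; the robot and the scene stay as the last step left them, time stands still between calls to the robot, and variables do not carry over. Pictures are saved under pics/ and viewed, at most 12 in all, crops included, and the job is handed in when it is done.

Besides the shell and the picture viewer there is one more tool, called after "Emit:" as name([rows], argument=value, ...), one row to a line, values as JSON. servo_tool: Moves the arm, as the interface text tells. Its arguments: {"type":"object","properties":{"increments":{"type":"array"},"newtons":{"type":"number"}},"required":["increments"]}

```bash
mkdir -p pics; cat > h.py <<'E'
import numpy as np,cv2
from scipy.spatial.transform import Rotation as R
from station import ctrl
def cam(name):
    o=ctrl.get_obs(); c=ctrl.get_image(name)
    if name=='wrist':
        T=np.eye(4);T[:3,:3]=R.from_rotvec(o['tool_rot']).as_matrix();T[:3,3]=o['tool_pos']
        M=T@np.array(c['mount']); c['Rwc']=M[:3,:3];c['C']=M[:3,3]
    else:
        r=R.from_rotvec(np.ravel(c['rvec'])).as_matrix();c['Rwc']=r.T;c['C']=-r.T@np.ravel(c['tvec'])
    return c
def rays(c,px):
    px=np.atleast_2d(np.array(px,float))
    d=(px-[c['cx'],c['cy']])/[c['fx'],c['fy']]
    u=d.copy()
    for _ in range(20): u=d/(1+c['k1']*(u**2).sum(1,keepdims=True))
    v=np.c_[u,np.ones(len(u))]@c['Rwc'].T
    return v/np.linalg.norm(v,axis=1,keepdims=True)
def plane(c,px,z):
    v=rays(c,px); return c['C']+v*((z-c['C'][2])/v[:,2])[:,None]
def tri(c1,p1,c2,p2):
    a=rays(c1,p1)[0];b=rays(c2,p2)[0]
    s=np.linalg.lstsq(np.c_[a,-b],c2['C']-c1['C'],rcond=None)[0]
    x=c1['C']+s[0]*a;y=c2['C']+s[1]*b
    return (x+y)/2,np.linalg.norm(x-y)
def proj(c,P):
    p=(np.atleast_2d(P)-c['C'])@c['Rwc']; u=p[:,:2]/p[:,2:]
    u=u*(1+c['k1']*(u**2).sum(1,keepdims=True))
    return u*[c['fx'],c['fy']]+[c['cx'],c['cy']]
def save(c,n): cv2.imwrite('pics/'+n+'.png',c['img'][...,::-1])
E
python3 - <<'E'
from h import *
for n in('scene','top'):
    c=cam(n);save(c,n);print(n,c['C'],c['Rwc'].tolist(),c['fx'],c['k1'])
print(ctrl.get_obs())
E
```

```text
scene [1.34099771 0.49551321 0.90058018] [[-0.5417919357806777, 0.5408682989430635, -0.6433684648173725], [0.8403521152426678, 0.36353472299534423, -0.402058239044883], [0.016426220813073822, -0.7584879619184046, -0.651480000379647]] 624.4653871921212 -0.1932495834454753
top [ 0.49353171 -0.02783355  1.2905051 ] [[-0.017063768402407323, -0.9967019590682955, 0.07933493932266453], [-0.9997813644485061, 0.017967780163095734, 0.010694960378339655], [-0.012085160710251105, -0.07913509755748406, -0.9967906426252078]] 580.9216683029907 -0.01983640315485088
{'t': 0.1, 'q': array([ 1.03099842e+00,  5.33029929e-02,  1.61413053e+00,  2.30357993e-05,
        1.47599408e+00, -1.19017444e-01]), 'dq': array([-0.00052084, -0.00207736, -0.00286014, -0.00092866,  0.00146256,
        0.00011732]), 'effort': array([ 1.25382971e-04, -3.94903207e+01, -3.71363997e+01, -1.59990900e-04,
        3.86057451e-03, -1.04598570e-05]), 'tool_pos': array([0.25503297, 0.57003454, 0.24919402]), 'tool_rot': array([-6.55969697e-01, -3.07171537e+00,  2.71516906e-03]), 'contact_force': array([-0.5401155 ,  0.07304965,  0.17943681]), 'wrist_torque': array([0.02717301, 0.04710042, 0.05371634]), 'grip_force': 0.0, 'opening': 0.08536894375408477}
```

View pics/scene.png

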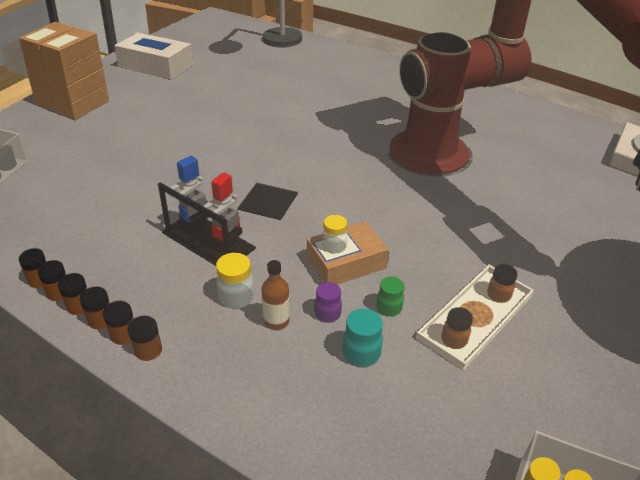

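View pics/top.png

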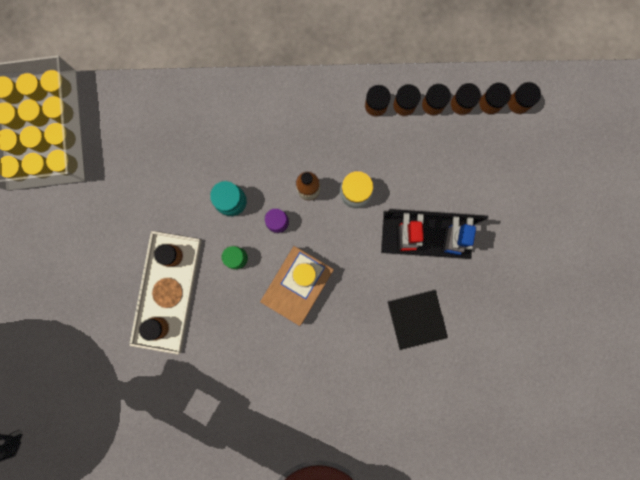

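The scene view shows the carton near (348,250), with a yellow-capped jar at (335,226) on its white panel. The tray is near (475,315) with its coaster in the middle place. The rack is near (205,215), blue stamp at (188,168) and red at (222,187). The mat is at (268,200).

Yellow-capped candidates in the top view: a small jar on the panel (304,274), a larger jar standing on the table (357,188), and the crate jars (0–60, 75–170). The one at (304,274) fits, because it is the smaller jar and stands on the white panel. I'll confirm it in one crop and measure.

```bash
cat > m.py <<'E'
from h import *
def blob(c,lo,hi,roi,which=0):
    h=cv2.cvtColor(c['img'],cv2.COLOR_RGB2HSV);m=cv2.inRange(h,np.array(lo),np.array(hi))
    x0,y0,x1,y1=roi;k=np.zeros_like(m);k[y0:y1,x0:x1]=m[y0:y1,x0:x1]
    k=cv2.morphologyEx(k,cv2.MORPH_CLOSE,np.ones((3,3)))
    cs=sorted(cv2.findContours(k,cv2.RETR_EXTERNAL,cv2.CHAIN_APPROX_NONE)[0],key=cv2.contourArea)[::-1]
    return cs[which]
def cen(k): M=cv2.moments(k);return np.array([M['m10']/M['m00'],M['m01']/M['m00']])
E
python3 - <<'E'
from m import *
s=cam('scene');t=cam('top')
Y=((20,120,90),(33,255,255));B=((105,120,50),(125,255,255));Rd=((172,150,60),(180,255,255))
def show(n,a,b):
    ea=cv2.boundingRect(a);eb=cv2.boundingRect(b);p,e=tri(s,cen(a),t,cen(b));print(n,ea,eb,cen(b),p.round(4),round(e,4));return p
show('jarcap',blob(s,*Y,(310,205,360,245)),blob(t,*Y,(280,250,330,300)))
show('bigcap',blob(s,*Y,(205,245,265,290)),blob(t,*Y,(330,160,390,215)))
show('blue',blob(s,*B,(175,150,205,185)),blob(t,*B,(455,215,480,255)))
# top-view shapes
C=((5,80,60),(18,255,255))
k=blob(t,*C,(145,270,190,315));print('coaster',cv2.boundingRect(k),plane(t,cen(k),.008).round(4))
ks=blob(s,(5,60,60),(18,255,255),(455,295,500,335));print('coaster2',cv2.boundingRect(ks),tri(s,cen(ks),t,cen(k)))
k=blob(t,(0,0,110),(179,70,255),(120,225,210,360));r=cv2.minAreaRect(k);print('tray',r,plane(t,[r[0]]+cv2.boxPoints(r).tolist(),.02).round(4).tolist())
g=t['img'].max(2);m=(g<45).astype(np.uint8);m2=np.zeros_like(m);m2[285:355,380:455]=m[285:355,380:455]
k=max(cv2.findContours(m2,0,1)[0],key=cv2.contourArea);r=cv2.minAreaRect(k);print('mat',r,plane(t,[r[0]]+cv2.boxPoints(r).tolist(),.005).round(4).tolist())
k=blob(t,(5,80,50),(18,255,255),(255,240,340,330));r=cv2.minAreaRect(k);print('carton',r,plane(t,cv2.boxPoints(r),.055).round(4).tolist())
a=cv2.resize(s['img'][200:300,290:400],None,fx=4,fy=4,interpolation=2);b=cv2.resize(t['img'][200:300,380:490],None,fx=4,fy=4,interpolation=2)
b2=cv2.resize(t['img'][230:330,250:360],None,fx=3.5,fy=4,interpolation=2)
cv2.imwrite('pics/crop1.png',cv2.resize(np.hstack([a,b2]),(800,400))[...,::-1])
E
```

```text
jarcap (324, 215, 23, 20) (293, 264, 23, 22) [304.00923483 274.3583993 ] [0.5177 0.0184 0.1088] 0.0014
bigcap (216, 252, 35, 32) (342, 171, 32, 32) [357.12088408 186.40730717] [ 0.7016 -0.0952  0.0767] 0.0016
blue (177, 156, 22, 26) (458, 224, 18, 23) [466.5754386  235.02690058] [ 0.5868 -0.3005  0.1617] 0.0035
coaster (152, 278, 30, 30) [[0.4855 0.3255 0.008 ]]
coaster2 (455, 301, 39, 34) (array([ 4.84793745e-01,  3.29184739e-01, -3.87832510e-04]), np.float64(0.0029831857898749876))
tray ((164.5, 292.0), (134.0, 89.0), 90.0) [[0.4866, 0.3273, 0.02], [0.6359, 0.427, 0.02], [0.6322, 0.2292, 0.02], [0.3403, 0.23, 0.02], [0.3429, 0.4243, 0.02]]
mat ((417.4706726074219, 319.3823547363281), (48.02205276489258, 48.264591217041016), 75.96376037597656) [[0.4173, -0.2257, 0.005], [0.4564, -0.1626, 0.005], [0.4803, -0.2662, 0.005], [0.3783, -0.2885, 0.005], [0.3547, -0.1854, 0.005]]
carton ((296.7794189453125, 285.3676452636719), (47.676605224609375, 66.71295166015625), 30.963754653930664) [[0.463, 0.1158, 0.055], [0.5832, 0.0413, 0.055], [0.5294, -0.0449, 0.055], [0.41, 0.0299, 0.055]]
```

View pics/crop1.png

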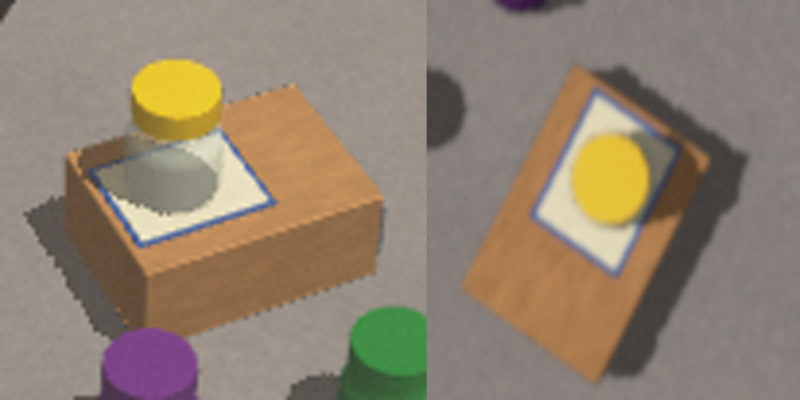

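The crop confirms it: the small yellow-capped jar stands on the white panel, with cap at top-view (304,274). Next is a helper that turns a target into tool increments. I'll use the wrist camera above the coaster on the way.

```bash
cat >> h.py <<'E'
def go(x,y,z,ydir=None):
    "tool-frame cm shift and turn (deg) to world target; ydir = yaw of tool y axis"
    o=ctrl.get_obs();M=R.from_rotvec(o['tool_rot']).as_matrix()
    d=M.T@(np.array([x,y,z])-o['tool_pos'])*100
    a=0
    if ydir is not None:
        cur=np.arctan2(M[1,1],M[0,1]);a=-((ydir-cur+np.pi/2)%np.pi-np.pi/2)
    print('t',round(o['t'],2),'shift',d.round(2),'turn',round(np.degrees(a),1),'pos',o['tool_pos'].round(4),'tilt',(M[:,2]).round(3),'q6',round(o['q'][5],2),'F',o['contact_force'].round(1),'open',round(o['opening'],4),'grip',round(o['grip_force'],1))
E
python3 - <<'E'
from h import *
c=ctrl.get_image('wrist');print(np.array(c['mount']).round(3).tolist(),c['fx'],c['k1'])
go(.4855,.3265,.25,1.37);go(.5177,.0184,.25,1.37)
E
```

```text
[[-0.001, -0.963, -0.269, 0.067], [1.0, -0.001, -0.001, -0.0], [0.0, -0.269, 0.963, -0.122], [0.0, 0.0, 0.0, 1.0]] 432.19280281989097 -0.04532670810783748
t 0.25 shift [-3.098e+01 -1.284e+01 -2.000e-02] turn -12.6 pos [0.2552 0.5702 0.2497] tilt [-0.001 -0.001 -1.   ] q6 -0.12 F [ 0.1 -0.4 -1.1] open 0.0857 grip 0.0
t 0.25 shift [-46.51 -39.64   0.  ] turn -12.6 pos [0.2552 0.5702 0.2497] tilt [-0.001 -0.001 -1.   ] q6 -0.12 F [ 0.1 -0.4 -1.1] open 0.0857 grip 0.0
```

Emit:
servo_tool([
  [[8.5,-4.4,-1.8,0,0],[8.5,-8.8,-3.6,0,0],[8.5,-13.2,-5.4,0,0],[8.5,-17.6,-7.2,0,0],[8.5,-22,-9,0,0]],
])

```text
t: 0.75
tool_pos: [0.4203, 0.397, 0.2503]
tool_rot: [0.656, 3.072, 0.0]
contact_force: [0.2, -0.8, -0.0]
opening: 0.0849
grip_force: 0.0
```

Emit:
servo_tool([
  [[8.5,-4.5,-1.9,0,-6],[8.5,-9,-3.8,0,-12.6],[8.5,-9,-3.8,0,-12.6],[8.5,-9,-3.8,0,-12.6]],
])

```text
t: 1.15
tool_pos: [0.4864, 0.3262, 0.2501]
tool_rot: [-0.32, -3.124, -0.0]
contact_force: [-0.7, -0.6, -0.1]
opening: 0.085
grip_force: 0.0
```

```bash
python3 - <<'E'
from m import *
c=cam('wrist');save(c,'w1')
k=blob(c,(3,60,50),(22,255,255),(200,150,460,400));e=cv2.fitEllipse(k);print(cv2.boundingRect(k),e,plane(c,[e[0]],.008))
g=c['img'].max(2)
go(.5177,.0184,.25,1.37)
E
```

```text
(281, 164, 79, 78) ((320.05712890625, 202.16653442382812), (76.67550659179688, 77.68611907958984), 83.21207427978516) [[0.48396787 0.32692944 0.008     ]]
t 1.2 shift [ -9.33 -29.59   0.  ] turn -0.1 pos [0.4858 0.327  0.2501] tilt [-0.001  0.    -1.   ] q6 -0.9 F [-0.3 -0.  -0.5] open 0.0853 grip 0.0
```

View pics/w1.png

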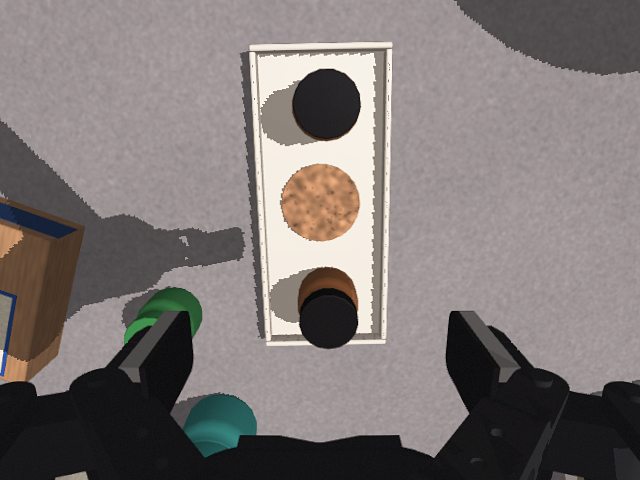

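The wrist view shows the coaster at (320,202), with the tray's long side along the image's vertical, so the tool is already square to it. One amber jar stands on each side of the coaster. Now I'll go over the yellow jar.

Emit:
servo_tool([
  [[8.5,-1.4,-4.5,0,0],[8.5,-2.8,-9,0,0],[8.5,-4.2,-13.5,0,0],[8.5,-5.6,-18,0,0],[8.5,-7,-22.5,0,0]],
])

```text
t: 1.7
tool_pos: [0.509, 0.0927, 0.2504]
tool_rot: [0.311, 3.126, 0.001]
contact_force: [1.3, 0.0, 0.3]
opening: 0.0852
grip_force: 0.0
```

Emit:
servo_tool([
  [[8.5,-1.2,-3.6,0,0],[8.5,-2.3,-7.1,0,0],[8.5,-2.3,-7.1,0,0],[8.5,-2.3,-7.1,0,0]],
])

```text
t: 2.1
tool_pos: [0.5178, 0.0193, 0.2503]
tool_rot: [-0.315, -3.126, -0.001]
contact_force: [-0.9, 1.4, -0.5]
opening: 0.0852
grip_force: 0.0
```

```bash
python3 - <<'E'
from m import *
c=cam('wrist');save(c,'w2');s=cam('scene');t=cam('top')
Y=((20,120,90),(33,255,255))
k=blob(c,*Y,(150,80,480,420));e=cv2.fitEllipse(k);print(cv2.boundingRect(k),e)
for z in(.109,.119):print(z,plane(c,[e[0]],z))
ks=blob(s,*Y,(310,205,360,245));kt=blob(t,*Y,(280,250,330,300))
print(tri(c,e[0],s,cen(ks)),tri(c,e[0],t,cen(kt)))
W=(0,0,120),(179,60,255)
k=blob(c,*W,(100,50,540,400));print('panel',cv2.boundingRect(k))
go(.5177,.0184,.09,1.37)
E
```

```text
(282, 197, 75, 77) ((318.9136047363281, 235.026123046875), (73.4940414428711, 75.06329345703125), 0.912289023399353)
0.109 [[0.51821956 0.01858433 0.109     ]]
0.119 [[0.51569656 0.01910093 0.119     ]]Traceback (most recent call last):
  File "<stdin>", line 6, in <module>
  File "m.py", line 7, in blob
    return cs[which]
           ~~^^^^^^^
IndexError: list index out of range
```

View pics/w2.png

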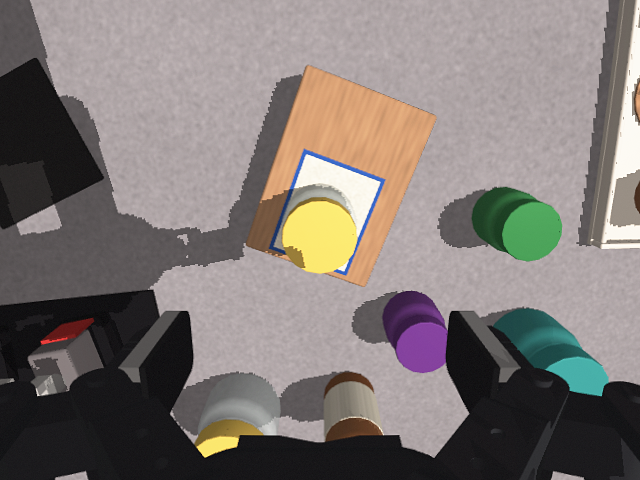

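The wrist view shows the cap at (319,235) and the panel's corners around it. The jar's centre is about (0.516, 0.019). The fingers' plane is clear of the purple jar. Descending to grasp.

Emit:
servo_tool([
  [[8.5,0.2,0,4,0],[8.5,0.2,0,8,0],[8.5,0.2,0,12,0],[8.5,0.2,0,14.5,0],[8.5,0.2,0,16,0]],
])

```text
t: 2.75
tool_pos: [0.5143, 0.0204, 0.0875]
tool_rot: [-0.311, -3.122, -0.0]
contact_force: [0.8, 0.6, 0.5]
opening: 0.0849
grip_force: 0.0
```

Emit:
servo_tool([
  [[4.5,0,0,0,0],[4.5,0,0,0,0],[4.5,0,0,0,0],[4.5,0,0,0,0],[4.5,0,0,0,0]],
], newtons=30)

```text
t: 3.25
tool_pos: [0.5178, 0.0189, 0.0926]
tool_rot: [0.315, 3.122, 0.001]
contact_force: [0.2, 1.8, 5.8]
opening: 0.0504
grip_force: 32.2
```

Emit:
servo_tool([
  [[4.5,0,0,0,0],[4.5,0,0,0,0],[4.5,0,0,0,0]],
])

```text
t: 3.55
tool_pos: [0.5177, 0.0189, 0.0925]
tool_rot: [0.315, 3.122, 0.001]
contact_force: [0.9, 2.5, 6.7]
opening: 0.0501
grip_force: 32.3
```

Emit:
servo_tool([
  [[4.5,0,0,-0.5,0],[4.5,0,0,-2,0],[4.5,0,0,-4,0],[4.5,0,0,-7,0],[4.5,0,0,-9,0]],
])

```text
t: 4.05
tool_pos: [0.5163, 0.0186, 0.1827]
tool_rot: [0.315, 3.124, -0.001]
contact_force: [0.5, 0.2, -2.5]
opening: 0.0503
grip_force: 31.9
```

```bash
python3 - <<'E'
from h import *
go(.4842,.3268,.18,1.37)
E
```

```text
t 4.05 shift [ 9.3  29.56  0.24] turn -0.0 pos [0.5163 0.0186 0.1827] tilt [ 0.002 -0.001 -1.   ] q6 -1.48 F [ 0.5  0.2 -2.5] open 0.0503 grip 31.9
```

Emit:
servo_tool([
  [[4.5,0.6,2,0,0],[4.5,1.7,5.5,0,0],[4.5,3,9.5,0,0],[4.5,4.3,13.5,0,0],[4.5,5.6,17.5,0,0]],
])

```text
t: 4.55
tool_pos: [0.4955, 0.2026, 0.1808]
tool_rot: [0.316, 3.126, -0.001]
contact_force: [0.3, -0.6, -2.7]
opening: 0.0503
grip_force: 32.0
```

Emit:
servo_tool([
  [[4.5,1.2,4,0,0],[4.5,2.4,7.7,0,0],[4.5,3.3,10.6,0,0],[4.5,3.7,12,0,0],[4.5,3.7,12,0,0]],
])

```text
t: 5.05
tool_pos: [0.4834, 0.3275, 0.1805]
tool_rot: [-0.311, -3.126, 0.001]
contact_force: [0.2, -0.4, -2.9]
opening: 0.0503
grip_force: 32.0
```

```bash
python3 - <<'E'
from m import *
go(.4842,.3268,.048,1.37)
c=cam('wrist');save(c,'w3')
k=blob(c,(3,60,50),(22,255,255),(200,100,460,400));print(cv2.boundingRect(k),proj(c,[.484,.3269,.008]),proj(c,[ctrl.get_obs()['tool_pos']]))
go(.4842,.3268,.048,1.37)
E
```

```text
t 5.05 shift [-0.1  -0.04 13.25] turn 0.1 pos [0.4834 0.3275 0.1805] tilt [-0. -0. -1.] q6 -0.9 F [ 0.2 -0.4 -2.9] open 0.0503 grip 32.0
(232, 291, 175, 109) [[319.50338592 224.15539674]] [[317.46639827 346.266492  ]]
t 5.1 shift [-0.05  0.08 13.23] turn 0.1 pos [0.4836 0.3263 0.1803] tilt [-0.    -0.001 -1.   ] q6 -0.9 F [ 0.7  0.4 -3.1] open 0.0506 grip 32.0
```

View pics/w3.png

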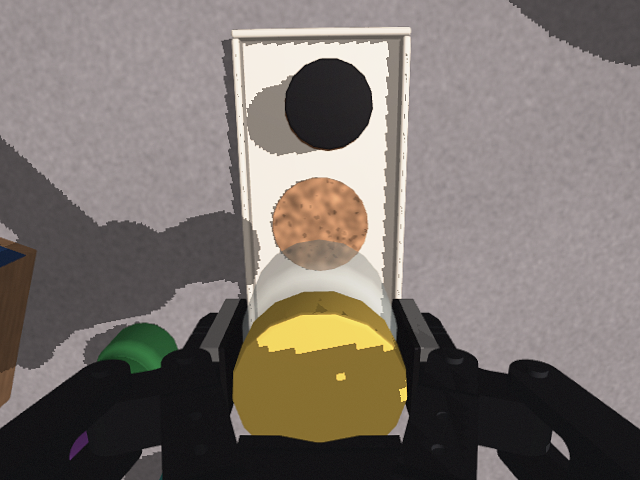

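The jar hangs upright in the fingers, and the coaster shows at (320,224), where I predicted (319.5,224). Lowering.

Emit:
servo_tool([
  [[4.5,0,0,3,0],[4.5,0,0,7,0],[4.5,0,0,10,0],[4.5,0,0,11.5,0],[4.5,0,0,12.4,0]],
])

```text
t: 5.6
tool_pos: [0.4835, 0.3249, 0.0549]
tool_rot: [-0.317, -3.124, 0.003]
contact_force: [0.7, 0.3, -1.8]
opening: 0.0506
grip_force: 32.1
```

Emit:
servo_tool([
  [[4.5,0,0,0.3,0],[4.5,0,0,0.5,0],[4.5,0,0,0.7,0],[4.5,0,0,0.9,0],[4.5,0,0,0.9,0]],
])

```text
t: 6.1
tool_pos: [0.484, 0.3266, 0.0478]
tool_rot: [0.315, 3.125, 0.001]
contact_force: [0.0, 0.7, -2.3]
opening: 0.0505
grip_force: 32.1
```

Force is still the jar's weight, so there's no contact yet. Going on in small steps.

Emit:
servo_tool([
  [[4.5,0,0,0.1,0],[4.5,0,0,0.2,0],[4.5,0,0,0.3,0],[4.5,0,0,0.3,0]],
])

```text
t: 6.5
tool_pos: [0.484, 0.3266, 0.0456]
tool_rot: [-0.315, -3.126, 0.0]
contact_force: [-4.0, -1.9, 5.3]
opening: 0.0503
grip_force: 32.8
```

Emit:
servo_tool([
  [[5.6,0,0,0,0],[6.5,0,0,0,0],[7.2,0,0,0,0],[7.2,0,0,0,0],[7.2,0,0,0,0]],
])

```text
t: 7.0
tool_pos: [0.4838, 0.3264, 0.0442]
tool_rot: [-0.315, -3.126, -0.0]
contact_force: [-0.6, 0.3, -0.7]
opening: 0.0721
grip_force: 0.0
```

Emit:
servo_tool([
  [[7.2,0,0,-1,0],[7.2,0,0,-3,0],[7.2,0,0,-7,0],[7.2,0,0,-12,0],[7.2,0,0,-17,0]],
])

```text
t: 7.5
tool_pos: [0.4833, 0.3262, 0.2163]
tool_rot: [-0.315, -3.125, 0.0]
contact_force: [1.2, -0.1, -0.5]
opening: 0.072
grip_force: 0.0
```

Emit:
servo_tool([
  [[8.5,0,0,-3,0],[8.5,0,0,-3,0]],
])

```text
t: 7.7
tool_pos: [0.4865, 0.3278, 0.2526]
tool_rot: [0.314, 3.115, 0.011]
contact_force: [0.2, -0.2, -0.2]
opening: 0.0851
grip_force: 0.0
```

```bash
python3 - <<'E'
from m import *
c=cam('wrist');save(c,'w4');Y=((20,120,90),(33,255,255))
k=blob(c,*Y,(200,80,460,420));e=cv2.fitEllipse(k);print(cv2.boundingRect(k),e,plane(c,[e[0]],.072),proj(c,[.484,.327,.072]))
t=cam('top');s=cam('scene')
kt=blob(t,*Y,(140,260,200,320));ks=blob(s,*Y,(440,260,520,330));print(tri(s,cen(ks),t,cen(kt)),tri(c,e[0],t,cen(kt)))
go(.51,.02,.25,1.37)
E
```

```text
(283, 181, 64, 65) ((314.5672302246094, 213.02316284179688), (62.9368782043457, 63.84638595581055), 6.564291000366211) [[0.48245864 0.32619873 0.072     ]] [[316.10325111 214.86972519]]
(array([0.48849154, 0.32434146, 0.0639242 ]), np.float64(0.0073450871172734515)) (array([0.48904782, 0.32555348, 0.04519183]), np.float64(0.002219622909334737))
t 7.85 shift [ -8.72 -29.47  -0.61] turn -0.0 pos [0.4834 0.3262 0.2438] tilt [-0.001 -0.    -1.   ] q6 -0.9 F [-0.   0.3 -1. ] open 0.085 grip 0.0
```

The jar stands at (0.4825, 0.3262), about 2 mm from the coaster's axis, and is released. Now I'll look at the bare panel from above, on the way to the rack.

Emit:
servo_tool([
  [[8.5,-1.4,-4.5,0,0],[8.5,-2.8,-9,0,0],[8.5,-4.2,-13.5,0,0],[8.5,-5.6,-18,0,0],[8.5,-7,-22.5,0,0]],
])

```text
t: 8.35
tool_pos: [0.5061, 0.0902, 0.2416]
tool_rot: [-0.314, -3.122, 0.001]
contact_force: [0.3, -0.7, 0.6]
opening: 0.0852
grip_force: 0.0
```

Emit:
servo_tool([
  [[8.5,-1.2,-3.6,0,0],[8.5,-2.3,-7.1,0,0],[8.5,-2.3,-7.1,0,0],[8.5,-2.3,-7.1,0,0]],
])

```text
t: 8.75
tool_pos: [0.5149, 0.0174, 0.2421]
tool_rot: [-0.318, -3.121, -0.001]
contact_force: [0.7, 0.2, -0.1]
opening: 0.0849
grip_force: 0.0
```

```bash
cat > panel.py <<'E'
from m import *
def quad(k):
    h=cv2.convexHull(k)
    for e in np.arange(.02,.2,.005):
        q=cv2.approxPolyDP(h,e*cv2.arcLength(h,True),True)
        if len(q)==4: return q[:,0].astype(float)
c=cam('wrist');save(c,'panel');t=cam('top')
hsv=cv2.cvtColor(c['img'],cv2.COLOR_RGB2HSV)
BL=((105,90,40),(128,255,255))
k=blob(c,*BL,(150,40,480,330));r=cv2.minAreaRect(k);print('w',r)
q=quad(k);P=plane(c,q,.055);print('quad',q.tolist(),P.mean(0).round(4))
d=[P[(i+1)%4]-P[i] for i in range(4)];print([(round(np.linalg.norm(v),4),round(np.arctan2(v[1],v[0])%np.pi-np.pi,3)) for v in d])
kt=blob(t,(105,60,40),(128,255,255),(270,240,340,310));rt=cv2.minAreaRect(kt);print('t',rt,plane(t,[rt[0]],.055))
print('tri',tri(c,proj(c,P.mean(0))[0],t,np.array(rt[0])))
go(.517,.022,.25,1.37)
E
python3 panel.py
```

```text
w ((330.3031921386719, 219.25112915039062), (88.32192993164062, 107.49310302734375), 19.653823852539062)
quad [[307.0, 155.0], [389.0, 185.0], [349.0, 282.0], [271.0, 255.0]] [0.5171 0.0236 0.055 ]
[(np.float64(0.0624), np.float64(-2.12)), (np.float64(0.0789), np.float64(-0.559)), (np.float64(0.0626), np.float64(-2.125)), (np.float64(0.0786), np.float64(-0.561))]Traceback (most recent call last):
  File "panel.py", line 13, in <module>
    kt=blob(t,(105,60,40),(128,255,255),(270,240,340,310));rt=cv2.minAreaRect(kt);print('t',rt,plane(t,[rt[0]],.055))
  File "m.py", line 7, in blob
    return cs[which]
           ~~^^^^^^^
IndexError: list index out of range
```

Panel centre is (0.517, 0.0236), yaw −0.56, and the measured size fits the panel with its border. Next, the blue stamp.

Emit:
servo_tool([
  [[8.5,-1.5,-3.5,-2,0],[8.5,-3.3,-7.3,-4,0],[8.5,-5.3,-11.4,-5.5,0],[8.5,-7.2,-15.6,-5.8,0],[8.5,-9,-20,-5.8,0]],
])

```text
t: 9.35
tool_pos: [0.5653, -0.1962, 0.3033]
tool_rot: [0.31, 3.124, -0.0]
contact_force: [1.3, 0.5, -0.7]
opening: 0.0848
grip_force: 0.0
```

Emit:
servo_tool([
  [[8.5,-2,-3,0,0],[8.5,-2,-3,0,0],[8.5,-2,-3,0,0]],
])

```text
t: 9.65
tool_pos: [0.578, -0.2286, 0.3013]
tool_rot: [-0.314, -3.124, -0.002]
contact_force: [0.2, -0.1, -0.4]
opening: 0.0851
grip_force: 0.0
```

```bash
cat > st.py <<'E'
from m import *
import sys
c=cam('wrist');save(c,sys.argv[1]);o=ctrl.get_obs()
k=blob(c,(100,110,40),(128,255,255),(80,60,560,440));r=cv2.minAreaRect(k)
print('pos',o['tool_pos'],'blue',r,cv2.contourArea(k));print([x.round(4).tolist() for x in plane(c,cv2.boxPoints(r),.184)])
print('cen',plane(c,[r[0]],.184))
go(.587,-.30,.30,1.49)
E
python3 st.py s1
```

```text
pos [ 0.57791335 -0.22796064  0.30160451] blue ((211.15365600585938, 271.57110595703125), (77.41900634765625, 51.21890640258789), 88.26429748535156) 3416.5
[[0.5559, -0.3036, 0.184], [0.5609, -0.2744, 0.184], [0.6078, -0.2851, 0.184], [0.6026, -0.3158, 0.184]]
cen [[ 0.58120204 -0.29450564  0.184     ]]
t 9.7 shift [-2.32 -6.88  0.15] turn -6.8 pos [ 0.5779 -0.228   0.3016] tilt [-0.001  0.001 -1.   ] q6 -1.87 F [0.5 0.3 0.1] open 0.0851 grip 0.0
```

Emit:
servo_tool([
  [[8.5,-2.4,-6.5,0,0],[8.5,-2.4,-6.5,0,0],[8.5,-2.4,-6.5,0,0],[8.5,-2.4,-6.5,0,0]],
])

```text
t: 10.1
tool_pos: [0.5884, -0.2966, 0.3022]
tool_rot: [-0.314, -3.126, -0.002]
contact_force: [-0.6, 0.4, -0.7]
opening: 0.0849
grip_force: 0.0
```

```bash
python3 st.py s2
```

```text
pos [ 0.58841979 -0.29636982  0.30240075] blue ((313.4999694824219, 235.0), (38.99999237060547, 75.99998474121094), 0.0) 2815.5
[[0.6027, -0.3151, 0.184], [0.5586, -0.3054, 0.184], [0.5629, -0.284, 0.184], [0.6073, -0.2926, 0.184]]
cen [[ 0.58233451 -0.29915933  0.184     ]]
t 10.15 shift [ 0.07 -0.38  0.24] turn -6.8 pos [ 0.5884 -0.2964  0.3024] tilt [-0.     0.001 -1.   ] q6 -1.95 F [-1.2 -0.1  0.4] open 0.0848 grip 0.0
```

View pics/s2.png

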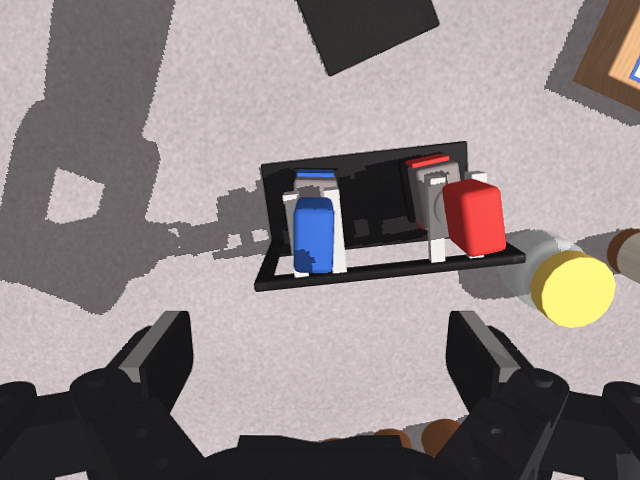

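The wrist view shows the blue handle at (314,235), nearly square to the tool, and the red handle at (475,215) well to the side. The handle's left edge agrees in both views at z = 0.184 to 0.5 mm, so the height is confirmed. I'll fit the edges for the yaw.

```bash
python3 - <<'E'
from m import *
c=cam('wrist')
h=cv2.cvtColor(c['img'],cv2.COLOR_RGB2HSV);m=cv2.inRange(h,np.array((100,110,40)),np.array((128,255,255)))
L=[];Rr=[]
for y in range(212,264):
    x=np.where(m[y,270:360])[0]+270;L.append((x.min(),y));Rr.append((x.max()+1,y))
for n,e in(('L',L),('R',Rr)):
    P=plane(c,e,.184);vx,vy,x0,y0=cv2.fitLine(P[:,:2].astype(np.float32),cv2.DIST_HUBER,0,.001,.001).ravel();print(n,np.arctan(vy/vx),x0,y0)
x=314;col=np.where(m[180:300,x])[0]+180;print(col.min(),col.max(),[int(v) for v in h[190:280:3,x,2]])
print(plane(c,[(314,col.max()),(314,col.min())],.184))
go(.584,-.299,.163,1.37)
E
```

```text
L -0.19083181 0.58422375 -0.31121814
R -0.21753202 0.58937305 -0.28878552
197 272 [88, 89, 92, 107, 111, 113, 128, 204, 220, 224, 224, 224, 224, 225, 224, 225, 224, 224, 224, 224, 225, 224, 226, 176, 178, 105, 226, 190, 18, 35]
[[ 0.60453398 -0.30325767  0.184     ]
 [ 0.56088812 -0.29423798  0.184     ]]
t 10.2 shift [ 0.38 -0.36 13.95] turn 0.1 pos [ 0.5884 -0.2963  0.3025] tilt [ 0.     0.001 -1.   ] q6 -1.95 F [-0.5 -0.   0.5] open 0.0852 grip 0.0
```

Emit:
servo_tool([
  [[7,0.3,-0.4,3,0],[7,0.3,-0.4,7,0],[7,0.3,-0.4,10.5,0],[7,0.3,-0.4,12.8,0],[7,0.3,-0.4,13.9,0]],
])

```text
t: 10.7
tool_pos: [0.5833, -0.2991, 0.1601]
tool_rot: [-0.312, -3.122, -0.004]
contact_force: [0.1, -0.3, -0.8]
opening: 0.0703
grip_force: 0.0
```

Emit:
servo_tool([
  [[4.5,0,0,0,0],[3,0,0,0,0],[2,0,0,0,0],[1.5,0,0,0,0],[1.5,0,0,0,0]],
], newtons=60)

```text
t: 11.2
tool_pos: [0.5858, -0.3017, 0.166]
tool_rot: [0.315, 3.122, -0.002]
contact_force: [-0.1, 2.2, 5.5]
opening: 0.0232
grip_force: 59.3
```

Emit:
servo_tool([
  [[1.5,0,0,0,0],[1.5,0,0,0,0],[1.5,0,0,0,0]],
])

```text
t: 11.5
tool_pos: [0.5858, -0.3018, 0.166]
tool_rot: [0.315, 3.122, -0.002]
contact_force: [0.4, 1.4, 6.8]
opening: 0.0237
grip_force: 59.3
```

Emit:
servo_tool([
  [[1.5,0,0,-0.4,0],[1.5,0,0,-0.9,0],[1.5,0,0,-1.4,0],[1.5,0,0,-1.9,0],[1.5,0,0,-1.9,0]],
])

```text
t: 12.0
tool_pos: [0.5849, -0.3016, 0.1833]
tool_rot: [0.315, 3.124, -0.001]
contact_force: [0.1, -0.2, -2.6]
opening: 0.0235
grip_force: 58.7
```

```bash
python3 - <<'E'
from h import *
p=ctrl.get_obs()['tool_pos'];go(p[0]-.11*.996,p[1]+.11*.09,.182,1.37)
E
```

```text
t 12.0 shift [10.93 -1.22  0.12] turn -0.0 pos [ 0.5849 -0.3016  0.1833] tilt [ 0.001 -0.001 -1.   ] q6 -1.96 F [ 0.1 -0.2 -2.6] open 0.0235 grip 58.7
```

Raised 17 mm, which is inside the allowed window. Drawing it out along the rack's −x.

Emit:
servo_tool([
  [[1.5,1.5,-0.2,0,0],[1.5,3.7,-0.4,0,0],[1.5,6.2,-0.7,0,0],[1.5,8.7,-1,0,0],[1.5,11,-1.2,0,0]],
])

```text
t: 12.5
tool_pos: [0.4732, -0.2909, 0.182]
tool_rot: [-0.315, -3.125, -0.0]
contact_force: [0.1, 0.3, -2.5]
opening: 0.0232
grip_force: 58.7
```

Emit:
servo_tool([
  [[1.5,0,0,0,0],[1.5,0,0,-2,0],[1.5,0,0,-5,0],[1.5,0,0,-8,0],[1.5,0,0,-8,0]],
])

```text
t: 13.0
tool_pos: [0.4769, -0.2928, 0.2683]
tool_rot: [0.314, 3.117, -0.009]
contact_force: [0.9, 0.2, -1.5]
opening: 0.0234
grip_force: 59.3
```

```bash
python3 - <<'E'
from h import *
s=cam('scene');save(s,'sc2');cv2.imwrite('pics/sc2c.png',cv2.resize(s['img'][60:300,120:440],(800,600))[...,::-1])
go(.517,.0236,.26,1.011)
E
```

```text
t 13.05 shift [ 2.28 31.75  0.43] turn 20.6 pos [ 0.476  -0.2921  0.2653] tilt [ 0.005 -0.004 -1.   ] q6 -2.05 F [-0.8 -0.2 -2. ] open 0.0234 grip 59.3
```

View pics/sc2c.png

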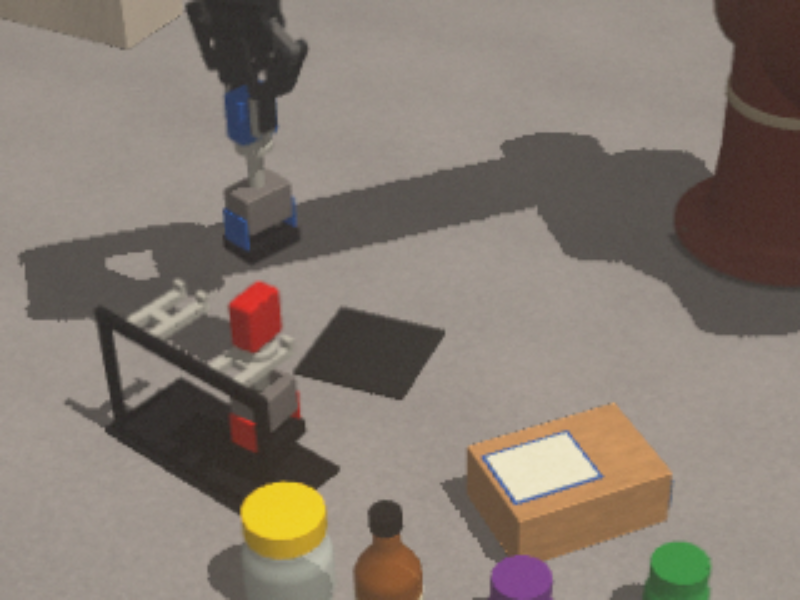

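The crop shows the blue stamp hanging upright in the gripper, free of the fork, with the red stamp still in place at crop (255,315) and the panel bare at (540,465). Carrying it over the panel.

Emit:
servo_tool([
  [[1.5,0.2,1.5,0,0],[1.5,0.4,5,0,0],[1.5,0.7,9.5,0,0],[1.5,1,14,0,0],[1.5,1.3,18,0,0]],
])

```text
t: 13.55
tool_pos: [0.4966, -0.1091, 0.2597]
tool_rot: [-0.314, -3.122, -0.003]
contact_force: [0.5, -0.3, -1.5]
opening: 0.0233
grip_force: 59.3
```

Emit:
servo_tool([
  [[1.5,0.3,4,0,4],[1.5,0.6,8,0,9],[1.5,0.9,11.5,0,14],[1.5,1,13.7,0,18],[1.5,1,13.7,0,20.6]],
])

```text
t: 14.05
tool_pos: [0.5139, 0.0277, 0.2596]
tool_rot: [-0.864, -3.016, -0.001]
contact_force: [-1.0, -0.7, -2.2]
opening: 0.0234
grip_force: 59.5
```

Emit:
servo_tool([
  [[1.5,0,0,0,0],[1.5,0,0,0,0],[1.5,0,0,0,0]],
])

```text
t: 14.35
tool_pos: [0.5147, 0.024, 0.2613]
tool_rot: [-0.868, -3.018, 0.0]
contact_force: [0.3, -0.2, -1.6]
opening: 0.0231
grip_force: 59.5
```

```bash
python3 - <<'E'
from h import *
c=cam('wrist');save(c,'hold');o=ctrl.get_obs();M=R.from_rotvec(o['tool_rot']).as_matrix()
P=np.array([[sx*.028,sy*.020,z] for z in(.122,.136) for sx in(1,-1) for sy in(1,-1)])
p=proj(c,o['tool_pos']+P@M.T);print(p.round(1).tolist())
im=c['img'].copy()
for i,q in enumerate(p): cv2.circle(im,tuple(q.round().astype(int).tolist()),2,(255,0,255) if i<4 else (0,255,0),-1)
x0,y0=220,140;cv2.imwrite('pics/holdc.png',cv2.resize(im[140:320,200:440],(800,600),interpolation=cv2.INTER_NEAREST)[...,::-1])
go(.517,.0236,.215,1.011)
E
```

```text
[[354.8, 195.2], [284.5, 195.3], [352.8, 287.3], [286.6, 287.4], [353.0, 191.5], [286.4, 191.5], [351.2, 279.3], [288.2, 279.3]]
t 14.4 shift [-0.2   0.1   4.67] turn -0.1 pos [0.5148 0.0238 0.2617] tilt [-0.001  0.    -1.   ] q6 -1.11 F [-0.5  0.4 -1.6] open 0.0237 grip 59.5
```

View pics/holdc.png

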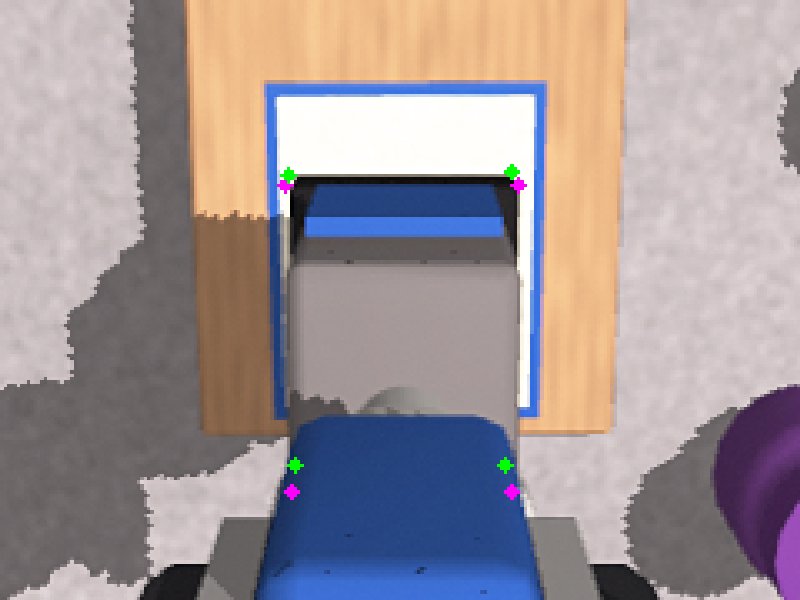

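The crop shows the foot's lower edge within about 1 mm of the prediction, and the stamp square to the panel. A last check of the panel centre from this picture.

```bash
python3 - <<'E'
from h import *
c=cam('wrist')
px=[[200+265/3.333,140+83/3.333],[200+547/3.333,140+83/3.333],[200+538/3.333,140+417/3.333],[200+275/3.333,140+417/3.333]]
P=plane(c,px,.055);print(P.round(4).tolist(),P.mean(0),[np.arctan((P[1]-P[2])[1]/(P[1]-P[2])[0]),np.arctan((P[0]-P[3])[1]/(P[0]-P[3])[0])])
x=P.mean(0);go(x[0],x[1],.2,1.011)
E
```

```text
[[0.4673, 0.018, 0.055], [0.5012, 0.072, 0.055], [0.5685, 0.0296, 0.055], [0.5348, -0.024, 0.055]] [0.51795554 0.02390323 0.055     ] [np.float64(-0.5618416745705602), np.float64(-0.5556536683997875)]
t 14.45 shift [-0.25  0.18  6.19] turn -0.1 pos [0.5149 0.0237 0.2619] tilt [-0.001  0.    -1.   ] q6 -1.11 F [-0.1  0.  -0.9] open 0.0232 grip 59.5
```

Emit:
servo_tool([
  [[1.5,-0.1,0,1,0],[1.5,-0.2,0.1,3,0],[1.5,-0.2,0.1,5,0],[1.5,-0.2,0.1,6,0],[1.5,-0.2,0.1,6.5,0]],
])

```text
t: 14.95
tool_pos: [0.5165, 0.0237, 0.1955]
tool_rot: [-0.869, -3.016, 0.001]
contact_force: [0.0, 0.4, -1.3]
opening: 0.0235
grip_force: 59.5
```

Emit:
servo_tool([
  [[1.5,0,0,0,0],[1.5,0,0,0,0],[1.5,0,0,0,0]],
])

```text
t: 15.25
tool_pos: [0.518, 0.0238, 0.1986]
tool_rot: [0.868, 3.017, 0.001]
contact_force: [-0.1, 0.3, -2.3]
opening: 0.0235
grip_force: 59.5
```

```bash
python3 - <<'E'
from h import *
go(.5177,.0238,.191,1.011)
E
```

```text
t 15.25 shift [ 0.03 -0.02  0.76] turn -0.0 pos [0.518  0.0238 0.1986] tilt [ 0.002 -0.    -1.   ] q6 -1.11 F [-0.1  0.3 -2.3] open 0.0235 grip 59.5
```

Aligned, with about 7.5 mm to contact. Pressing slowly, with a check after each step.

Emit:
servo_tool([
  [[1.5,0,0,0.2,0],[1.5,0,0,0.4,0],[1.5,0,0,0.6,0],[1.5,0,0,0.7,0],[1.5,0,0,0.8,0]],
])

```text
t: 15.75
tool_pos: [0.5176, 0.0239, 0.1902]
tool_rot: [0.869, 3.019, 0.0]
contact_force: [-1.7, -0.3, 3.7]
opening: 0.0234
grip_force: 60.4
```

Emit:
servo_tool([
  [[1.5,0,0,0.1,0],[1.5,0,0,0.2,0],[1.5,0,0,0.3,0],[1.5,0,0,0.4,0],[1.5,0,0,0.4,0]],
])

```text
t: 16.25
tool_pos: [0.5176, 0.0239, 0.1858]
tool_rot: [0.869, 3.019, 0.0]
contact_force: [-2.9, 0.0, 5.9]
opening: 0.0232
grip_force: 60.8
```

Emit:
servo_tool([
  [[1.5,0,0,0.1,0],[1.5,0,0,0.2,0],[1.5,0,0,0.3,0],[1.5,0,0,0.4,0],[1.5,0,0,0.5,0]],
])

```text
t: 16.75
tool_pos: [0.5177, 0.0239, 0.1815]
tool_rot: [0.869, 3.018, 0.0]
contact_force: [-2.7, 1.2, 8.4]
opening: 0.0236
grip_force: 61.2
```

Emit:
servo_tool([
  [[1.5,0,0,0.1,0],[1.5,0,0,0.2,0],[1.5,0,0,0.2,0]],
])

```text
t: 17.05
tool_pos: [0.518, 0.0239, 0.1809]
tool_rot: [0.868, 3.018, 0.001]
contact_force: [-4.9, 0.8, 13.6]
opening: 0.0234
grip_force: 61.7
```

The force now rises steeply with almost no travel, so the spring is fully down. Holding.

Emit:
servo_tool([
  [[1.5,0,0,0,0],[1.5,0,0,0,0],[1.5,0,0,0,0],[1.5,0,0,0,0],[1.5,0,0,0,0]],
])

```text
t: 17.55
tool_pos: [0.5179, 0.0239, 0.1809]
tool_rot: [0.868, 3.018, 0.0]
contact_force: [-4.7, 1.3, 12.9]
opening: 0.0232
grip_force: 61.7
```

Emit:
servo_tool([
  [[1.5,0,0,0,0],[1.5,0,0,0,0]],
])

```text
t: 17.75
tool_pos: [0.518, 0.0239, 0.1809]
tool_rot: [0.868, 3.018, 0.0]
contact_force: [-5.0, 1.1, 13.2]
opening: 0.0237
grip_force: 61.7
```

Emit:
servo_tool([
  [[1.5,0,0,-0.2,0],[1.5,0,0,-0.4,0],[1.5,0,0,-0.6,0],[1.5,0,0,-0.8,0],[1.5,0,0,-1,0]],
])

```text
t: 18.25
tool_pos: [0.5176, 0.0239, 0.1889]
tool_rot: [0.869, 3.018, 0.0]
contact_force: [-1.9, 1.3, 4.0]
opening: 0.0233
grip_force: 60.4
```

Emit:
servo_tool([
  [[1.5,0,0,-0.2,0],[1.5,0,0,-0.4,0],[1.5,0,0,-0.6,0],[1.5,0,0,-0.8,0],[1.5,0,0,-1,0]],
])

```text
t: 18.75
tool_pos: [0.517, 0.0239, 0.1976]
tool_rot: [-0.869, -3.018, 0.0]
contact_force: [-0.5, -0.5, -2.0]
opening: 0.0235
grip_force: 59.5
```

Emit:
servo_tool([
  [[1.5,0,0,-0.5,0],[1.5,0,0,-1.5,0],[1.5,0,0,-3,0],[1.5,0,0,-5,0],[1.5,0,0,-6,0]],
])

```text
t: 19.25
tool_pos: [0.5185, 0.0238, 0.2619]
tool_rot: [0.868, 3.015, 0.001]
contact_force: [-0.4, -0.0, -2.4]
opening: 0.0236
grip_force: 59.6
```

```bash
python3 - <<'E'
from h import *
c=cam('wrist');save(c,'after');go(.4173,-.2257,.24,1.2)
E
```

```text
t 19.3 shift [ -4.63 -26.54   2.26] turn -10.9 pos [0.519  0.0237 0.2631] tilt [ 0.007 -0.001 -1.   ] q6 -1.11 F [ 1.6  0.3 -1.3] open 0.0232 grip 59.6
```

The panel press is done and the stamp is clear. On to the mat.

Emit:
servo_tool([
  [[1.5,-0.4,-2,0,0],[1.5,-1.1,-6,0,0],[1.5,-1.8,-10.5,0,0],[1.5,-2.6,-15,0,0],[1.5,-3.3,-19,0,0]],
])

```text
t: 19.8
tool_pos: [0.4433, -0.1561, 0.2584]
tool_rot: [0.869, 3.019, -0.001]
contact_force: [1.1, -0.5, -1.6]
opening: 0.0232
grip_force: 59.7
```

Emit:
servo_tool([
  [[1.5,-0.6,-3.5,0,0],[1.5,-1.1,-6.2,1,0],[1.5,-1.3,-7.5,3,0],[1.5,-1.3,-7.5,6,0],[1.5,-1.3,-7.5,8,0]],
])

```text
t: 20.3
tool_pos: [0.4145, -0.2252, 0.1765]
tool_rot: [-0.871, -3.017, -0.001]
contact_force: [-0.0, 0.6, -2.0]
opening: 0.0234
grip_force: 59.8
```

Emit:
servo_tool([
  [[1.5,0,0,0.8,0],[1.5,0,0,1.3,0],[1.5,0,0,1.3,0],[1.5,0,0,1.3,0]],
])

```text
t: 20.7
tool_pos: [0.4162, -0.2254, 0.1666]
tool_rot: [0.868, 3.017, -0.001]
contact_force: [0.8, -0.1, -1.8]
opening: 0.0233
grip_force: 59.8
```

```bash
python3 - <<'E'
from h import *
c=cam('wrist');o=ctrl.get_obs()
g=c['img'].max(2);cv2.imwrite('pics/mat.png',c['img'][...,::-1])
print(proj(c,[.4173,-.2257,.005]))
go(.4173,-.2257,.141)
E
```

```text
[[320.17709285 227.56927469]]
t 20.75 shift [-0.1   0.04  2.58] turn 0.0 pos [ 0.4162 -0.2255  0.1668] tilt [ 0.002 -0.002 -1.   ] q6 -1.66 F [ 0.  -0.2 -1.4] open 0.0234 grip 59.8
```

View pics/mat.png

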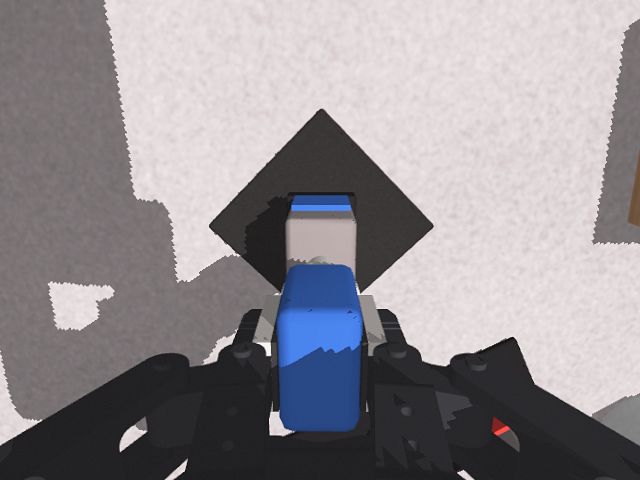

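The wrist view shows the stamp over the mat's middle; the mat's corners are at (321,110), (433,227) and (210,227). Setting it down.

Emit:
servo_tool([
  [[1.5,0,0,0.7,0],[1.5,0,0,1.4,0],[1.5,0,0,1.9,0],[1.5,0,0,2.2,0],[1.5,0,0,2.3,0]],
])

```text
t: 21.25
tool_pos: [0.4151, -0.2248, 0.1415]
tool_rot: [-0.868, -3.018, -0.001]
contact_force: [0.2, 0.0, -2.4]
opening: 0.0236
grip_force: 59.8
```

Emit:
servo_tool([
  [[1.5,0,0,0.1,0],[1.5,0,0,0.2,0],[1.5,0,0,0.3,0],[1.5,0,0,0.3,0]],
])

```text
t: 21.65
tool_pos: [0.4157, -0.2251, 0.14]
tool_rot: [0.869, 3.019, -0.0]
contact_force: [-2.4, 2.2, 4.1]
opening: 0.0234
grip_force: 60.5
```

Light contact. Backing off 1 mm, then opening.

Emit:
servo_tool([
  [[1.5,0,0,-0.1,0],[1.5,0,0,-0.15,0],[1.5,0,0,-0.15,0]],
], newtons=25)

```text
t: 21.95
tool_pos: [0.4156, -0.2251, 0.141]
tool_rot: [0.869, 3.018, -0.0]
contact_force: [-1.5, 1.9, 1.6]
opening: 0.0235
grip_force: 60.3
```

Emit:
servo_tool([
  [[2.6,0,0,0,0],[3,0,0,0,0],[4,0,0,0,0],[5,0,0,0,0],[6,0,0,0,0]],
])

```text
t: 22.45
tool_pos: [0.4154, -0.2251, 0.1407]
tool_rot: [0.869, 3.019, -0.0]
contact_force: [0.2, 0.4, -0.3]
opening: 0.0601
grip_force: 0.0
```

Emit:
servo_tool([
  [[6,0,0,0,0],[6,0,0,-1,0],[6,0,0,-3,0],[6,0,0,-6,0],[6,0,0,-10,0]],
])

```text
t: 22.95
tool_pos: [0.4146, -0.2244, 0.2408]
tool_rot: [-0.868, -3.016, -0.002]
contact_force: [0.9, -0.6, -0.2]
opening: 0.0598
grip_force: 0.0
```

Emit:
servo_tool([
  [[6,0,0,-3,0],[6,0,0,-3,0],[6,0,0,-3,0]],
])

```text
t: 23.25
tool_pos: [0.4158, -0.2253, 0.2722]
tool_rot: [0.868, 3.017, -0.001]
contact_force: [0.3, 0.2, -1.2]
opening: 0.0605
grip_force: 0.0
```

```bash
python3 - <<'E'
from h import *
s=cam('scene');t=cam('top')
a=s['img'][100:400,130:550];b=t['img'][160:380,120:500]
cv2.imwrite('pics/end.png',np.vstack([cv2.resize(a,(500,350)),cv2.resize(b,(500,245))])[...,::-1])
go(.4,-.2,.25)
E
```

```text
t 23.35 shift [2.57 1.3  1.97] turn 0.0 pos [ 0.4149 -0.2247  0.2696] tilt [-0.002  0.001 -1.   ] q6 -1.66 F [ 0.1  0.2 -0.6] open 0.0601 grip 0.0
```

View pics/end.png

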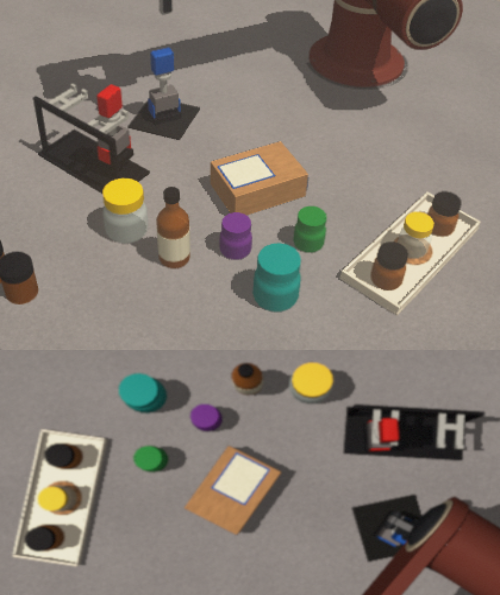

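The final views show the blue stamp upright on the mat at (163,85) and the yellow jar on the coaster at (417,235). The carton, red stamp, amber jars and bottle are in place. Handing in.

```bash
python3 -c "
from station import ctrl
print(ctrl.finish_job())"
```

```text
the job is handed in; nothing more can be done
None
```

I handed the job in at about 23 s: the jar is on the coaster, the panel was pressed once at about 15 N and held for half a second or more, and the blue stamp stands on the mat; no verdict came back.

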